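# Draw the gear tray out of the parts unit

### The arm

A 6-joint arm with a two-finger parallel gripper is mounted at the origin on the work surface. World frame = base frame: x ahead of the robot, y to its left, z up, the work surface at z = 0. Lengths are in m, angles in degrees, forces in N, time in s.
With the tool pointing down it reaches from about 0.4 to 0.825 m from the base axis. Payload 7 kg.
Tool frame: the origin (TCP) lies midway between the tips of the shut fingers; the grasp point (between the pads) lies 19 mm behind it; z points along the fingers, y is the direction in which the jaws open and shut (so a half turn about z gives the same grasp; the last joint's range is limited). The gripper opens to 88 mm and grips with 3 to 60 N. Pads are 19 mm wide; open, the fingers measure 130 mm over their backs; the gripper's body (78 mm by 193 mm) begins 47 mm behind the grasp point.
Start: joints at [86.923, 20.546, 0.682, 0, -70.136, -16.507], TCP at [0.226, 0.636, 0.227] pointing down, gripper open.
Joint ranges: [-176.03, 176.03], [-82.01, 121.73], [-58.28, 71.71], [-173.87, 95.51], [-174.79, -0.11], [-173.66, 173.66]. Speed limits (degrees/s): [136.94, 136.94, 172.46, 180, 180, 180].

### API

Orientations are given as [roll, pitch, yaw] about the fixed x, y, z axes, in that order (R = Rz(yaw) Ry(pitch) Rx(roll)).
In Python, from plant import sensors, cams, job gives the robot as it stands.
- The arm moves only by the tool move_arm, never from a script. Its argument "commands" is a list of rows, each a list of 7 numbers: the finger opening in cm, from 0 to 8.76, then the shift along the tool's x, y, z in cm, then the turn, a rotation vector about the tool's x, y, z in rad. In form: [[hand, x, y, z, wx, wy, wz], ...]. A call has exactly 8 rows; each row is the pose to reach, as a shift and turn from the pose commanded when the call began, along the tool's axes at that moment; what a row does not reach only later rows make up. A row lasts 1/8 s, in which the tool goes at most 62.5 mm and 10.7 degrees, less where a joint would pass 70% of its speed; a pose out of reach is approached as far as the arm can. A call with a gripper value outside its range is refused whole. The fingers move at their own pace and stop on an object; the grip force is fixed at half the most. Time passes only in rows, so rows that repeat a pose let the fingers close, or fill a call up. It gives the time, the measured TCP pose, the force and the opening at its end, in the units of the state.
- sensors.get_obs(): the state, without advancing time (a new reading comes with each control period).
- cams.snapshot(name): name is "scene" or "top" or "wrist"; returns a dict with "frame" (400x640x3 uint8, red, green, blue), "camera_matrix" (3x3 intrinsics, pixels), "R" (3x3) and "t" (3): a world point X has camera coordinates R X + t. Camera axes: x right, y down, z forward; pixel columns grow to the right and rows downward; lengths in m; the calibration is good to about 2 mm. A picture is of the moment at which its call begins. There is no depth.
- job.close_job(): hands the job in, once; it reports no verdict.
The state is a dict: "clock": time; "joint_pos": joint angles; "qvel": joint speeds; "tau": joint torques, N m; "tool_pos": TCP position; "orientation": TCP orientation; "force": force on the tool from outside, world axes, zero at the start; "moment": the same for the moment, N m; "opening": finger opening in m.
Only numpy, scipy, OpenCV 4.12 (cv2) and the standard library are available. Lean on these libraries where they do the work, as an engineer would, in place of code of your own. Each camera call takes 0.05 s, during which the arm holds its last target.

### The job

On the low black parts unit, push the empty orange tray, which was left part-way out, fully home, and only then hook a fingertip behind the lip of the blue tray and draw it straight out as far as it goes, so that the laser-cut gear inside can be got at; the gear stays lying in the tray. Leave the white tray shut and everything else where it is. Do not pinch the trays' lips, and grip or lift nothing.

Things in the scene. Friction and masses are not known exactly. Their poses are not given: they have to be found in the camera images.
- unit: base plate of the low tray unit, 226 x 376 x 6 mm, fixed; origin at the centre of its underside, +x from the trays' side to the back. On it three bays 120 mm apart, their order varies, with black decks (top 56 mm above the table), front faces 105 mm towards -x from the origin. Each holds one tray, blue, orange or white, that slides out towards -x
- blue_lip_top (a point): centre of the top edge of the blue tray's lip, 50 mm above the table, 36 mm above the tray's floor. x points level from the lip into the unit (the tray comes out along -x), y along the lip, z up. Lip 6 mm thick, 104 mm long: inner face 3 mm towards +x. A rubber bumper covers the outer face: its front is 10 mm towards -x, its top 6 mm below the lip's top
- orange_lip_top (a point): centre of the top edge of the orange tray's lip, 50 mm above the table, 36 mm above the tray's floor. x points level from the lip into the unit (the tray comes out along -x), y along the lip, z up. Lip 6 mm thick, 104 mm long: inner face 3 mm towards +x. A rubber bumper covers the outer face: its front is 10 mm towards -x, its top 6 mm below the lip's top
- white_lip_top (a point): centre of the top edge of the white tray's lip, 50 mm above the table, 36 mm above the tray's floor. x points level from the lip into the unit (the tray comes out along -x), y along the lip, z up. Lip 6 mm thick, 104 mm long: inner face 3 mm towards +x. A rubber bumper covers the outer face: its front is 10 mm towards -x, its top 6 mm below the lip's top. This tray stays shut
- blue_tray (a joint): how far the blue tray is out, m: 0 = home, 0.11 = at its outer stop. Slides with about 2 N of friction and some damping (8 N per m/s), and stays where it is left
- orange_tray (a joint): the same for the orange tray; it starts 0.04 to 0.085 out; the inner stop is at 0
- white_tray (a joint): the same for the white tray; it is home
- blue_lip: lip plate of the blue tray; hook behind its inner face. Behind it is an open finger pocket 98 mm wide between 3 mm side walls (tops 40 mm, floor 14 mm above the table), 50 mm long up to the unit's front face while the tray is home. This origin is 155 mm behind the lip's inner face, 6 mm above the table; the lip is at point blue_lip_top
- blue_bumper: the black rubber bumper on the outer face of the blue lip, 7 x 100 x 32 mm (same origin as blue_lip)
- orange_lip: the lip plate of the orange tray (origin as for the blue one)
- orange_bumper: the black rubber bumper on the outer face of the orange lip, the surface to push on (origin as for the blue one)
- gear_center (a point): centre of the loose plywood gear, 62 mm across and 8 mm thick, 30 g, lying flat on the blue tray's floor about 85 to 105 mm behind the lip, hidden under the deck while the tray is home
- spool: Bystander: filament spool lying flat, 180 mm across, 60 mm high; origin at the centre of its underside
- glue: Bystander: white glue bottle with orange cap, 44 mm across, 120 mm high, standing on the table to the left of the unit's front; origin at the centre of its underside
- tumbler: Bystander: steel tumbler, 72 mm across, 130 mm high; origin at the centre of its underside
- driver: Bystander: red screwdriver lying on the table; origin at its underside
- offcut: Bystander: plywood offcut 70 x 100 x 6 mm lying on the unit's deck; origin at the centre of its underside
- tape: Bystander: yellow tape measure 35 x 50 x 28 mm on the unit's deck; origin at the centre of its underside
- jar: Bystander: amber jar with black lid, 60 mm across, 75 mm high, standing on the table to the right of the unit's front; origin at the centre of its underside

How it is judged (in metres and radians):
On the way, in this order (a step that is already met when the one before it is completed fails the run):
1. the orange tray is pushed home while the blue tray is still shut (value of joint orange_tray below 0.005 m and value of joint blue_tray below 0.015 m), for 0.2 s.
2. the blue tray is drawn out to its stop (value of joint blue_tray above 0.103 m), for 0.2 s.
At the end, for the whole second after the job is handed in: Orange and white trays home (within 6 mm), blue tray at rest within 7 mm of its outer stop (0.11 m out), the gear lying in the blue tray (value of joint each of orange_tray, white_tray below 0.006 m and value of joint blue_tray above 0.103 m and velocity of joint blue_tray between -0.01 and 0.01 m/s and x of gear_center in the frame of blue_lip_top between 0.02 and 0.24 m and y of gear_center in the frame of blue_lip_top between -0.05 and 0.05 m and z of gear_center in the frame of blue_lip_top below -0.015 m); the robot touches nothing.
It fails at once if a tray's lip is pinched between the fingers (its lip and its bumper are pressed at the same time) ((contact force between the fingers and blue_lip above 1.5 N and contact force between the fingers and blue_bumper above 1.5 N) or (contact force between the fingers and orange_lip above 1.5 N and contact force between the fingers and orange_bumper above 1.5 N)).
It fails at once if the gear is lifted (z of gear_center in the frame of blue_lip_top above -0.005 m).
It fails at once if the white tray is drawn out (value of joint white_tray above 0.015 m).
It fails at once if a bystander is moved by more than 30 mm (distance of any of spool, glue, tumbler, driver, offcut, tape, jar from where it was at the start of the episode above 0.03 m).
It also fails if it takes over 45 s, if anything falls off the work surface, if the arm or the gripper's body presses on something with over 40 N, if the wrist force passes 120 N, or if a joint passes its speed limit or range.

## Working session

There is one attempt and no reset: what is moved stays moved. The work goes in short steps, Python scripts to look and compute and a tool call to move; the robot and the scene stay as the last step left them, time stands still between calls to the robot, and variables do not carry over. Pictures are saved under pics/ and viewed, and the job is handed in when it is done.

Besides the shell and the picture viewer there is one more tool, called after "Call:" as name(argument=value, ...) on one line, values as JSON. move_arm: Moves the arm, as the interface text tells. Its arguments: {"type":"object","properties":{"commands":{"type":"array"}},"required":["commands"]}

```bash
ls; mkdir -p pics; python3 - <<'E'
from plant import sensors,cams
import cv2,json
print(sensors.get_obs())
for n in("scene","top","wrist"):
    s=cams.snapshot(n); cv2.imwrite(f"pics/{n}0.png",s["frame"][:,:,::-1])
    print(n,s["camera_matrix"],s["R"],s["t"])
E
```

```text
pics
{'clock': 0.0, 'joint_pos': array([ 8.69242315e+01,  2.05909674e+01,  6.34909404e-01, -1.93387092e-02,
       -7.01363301e+01, -1.65065149e+01]), 'qvel': array([ 0.07700823,  0.08665973, -0.04620829,  0.02396568, -0.00087982,
        0.02228785]), 'tau': array([ 1.22572428e-04, -5.82719564e+01,  2.93043441e+01,  6.99671432e+00,
        6.76073789e-03, -1.74824168e-04]), 'tool_pos': array([0.22610408, 0.63549397, 0.22563906]), 'orientation': array([ 1.79906254e+02, -8.82162908e-03, -1.95888618e+01]), 'force': array([ 0.68517841,  0.62546926, -0.62046331]), 'moment': array([0.02095298, 0.0774193 , 0.01655545]), 'opening': 0.08776507345783953}
scene [[414.76957924   0.         320.55965879]
 [  0.         414.76957924 201.83997555]
 [  0.           0.           1.        ]] [[ 7.61444548e-01  6.48229958e-01 -3.49310710e-04]
 [ 4.09405423e-01 -4.81326508e-01 -7.75056122e-01]
 [-5.02582730e-01  5.90019249e-01 -6.31892306e-01]] [-0.39331379 -0.21257007  1.69270597]
top [[362.54541901   0.         321.58535476]
 [  0.         362.54541901 195.56803553]
 [  0.           0.           1.        ]] [[-2.56501426e-02 -9.99670848e-01 -5.15005734e-04]
 [-9.95877722e-01  2.55976465e-02 -8.70190949e-02]
 [ 8.70036353e-02 -1.71916946e-03 -9.96206511e-01]] [-0.03161441  0.59322526  1.09255406]
wrist [[327.42417781   0.         322.81960832]
 [  0.         327.42417781 192.71041724]
 [  0.           0.           1.        ]] [[-0.33482832 -0.9422778   0.00159391]
 [-0.91329385  0.32494458  0.2455715 ]
 [-0.2319145   0.08076858 -0.96937717]] [ 0.67280283 -0.03028644  0.38803173]
```

View pics/scene0.png

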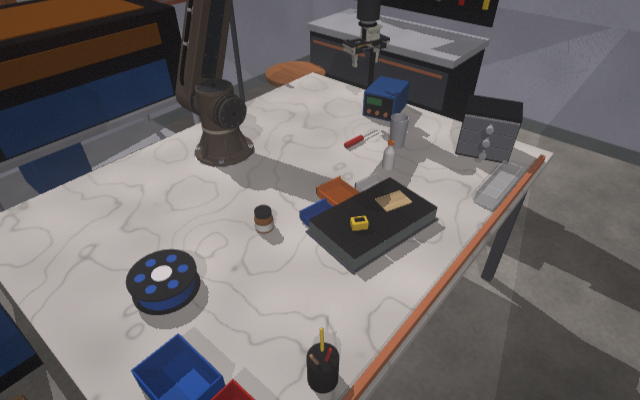

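View pics/top0.png

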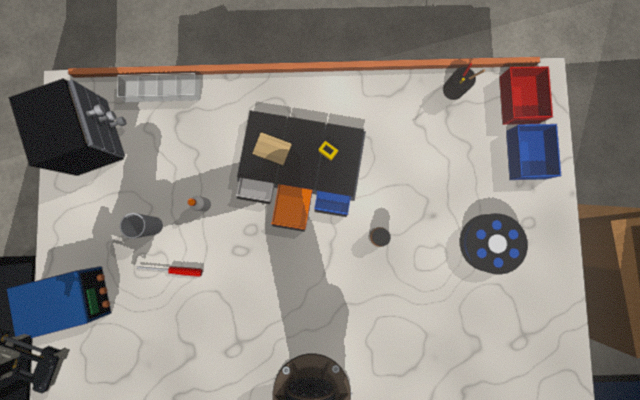

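View pics/wrist0.png

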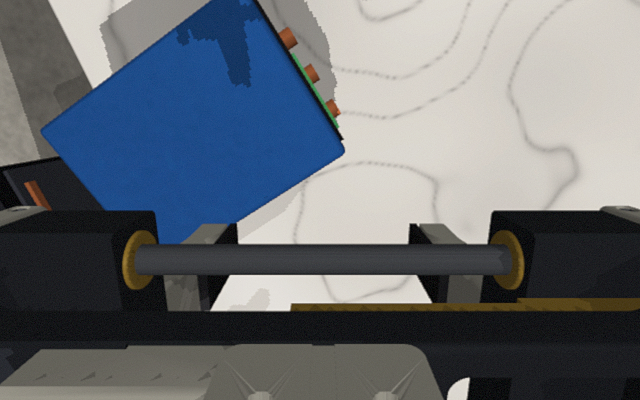

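The top view shows the unit at about (240–365, 105–215): white tray on the left (255,190), orange in the middle and part-way out (290,210), blue on the right (332,205). The jar is near (380,237) and the glue near (193,202). I'll zoom in and measure the tray masks.

```bash
cat > h.py <<'E'
import numpy as np,cv2
from plant import sensors,cams
def ray(s,uv,z):
    K,R,t=s["camera_matrix"],np.array(s["R"]),np.array(s["t"])
    c=-R.T@t; d=R.T@np.linalg.solve(K,[uv[0],uv[1],1.]); return c+d*(z-c[2])/d[2]
def proj(s,X):
    p=s["R"]@np.array(X)+s["t"]; p=s["camera_matrix"]@p; return p[:2]/p[2]
def crop(s,x,y,w,h,k,name):
    cv2.imwrite(name,cv2.resize(s["frame"][y:y+h,x:x+w,::-1],None,fx=k,fy=k,interpolation=cv2.INTER_CUBIC))
E
python3 - <<'E'
from h import *
s=cams.snapshot("top"); crop(s,230,95,150,150,5 if 0 else 4,"pics/topz.png")
s2=cams.snapshot("scene"); crop(s2,240,130,210,145,3,"pics/scz.png")
hsv=cv2.cvtColor(s["frame"],cv2.COLOR_RGB2HSV)
m={"orange":cv2.inRange(hsv,(5,130,60),(16,255,255)),"blue":cv2.inRange(hsv,(105,110,50),(125,255,255))}
for k,v in m.items():
    v[:, :230]=0;v[:,380:]=0;v[:165]=0;v[245:]=0
    c=max(cv2.findContours(v,0,2)[0],key=cv2.contourArea)
    r=cv2.minAreaRect(c); print(k,cv2.contourArea(c),r)
    for p in cv2.boxPoints(r): print(p,ray(s,p,.05).round(4))
E
```

```text
orange 1330.0 ((291.38592529296875, 206.4798583984375), (34.75706100463867, 41.47676467895508), 10.007980346679688)
[270.6678  223.88254] [0.5089 0.108  0.05  ]
[277.87585 183.0369 ] [0.6316 0.0845 0.05  ]
[312.10406 189.07718] [ 0.6105 -0.0186  0.05  ]
[304.896   229.92282] [0.4882 0.0058 0.05  ]
blue 577.5 ((332.1365051269531, 202.5218505859375), (33.533485412597656, 19.23534393310547), 9.090276718139648)
[314.06085 209.36975] [ 0.549  -0.0231  0.05  ]
[317.09985 190.37598] [ 0.6062 -0.0336  0.05  ]
[350.21216 195.67395] [ 0.5876 -0.1331  0.05  ]
[347.17316 214.66772] [ 0.5306 -0.1222  0.05  ]
```

View pics/topz.png

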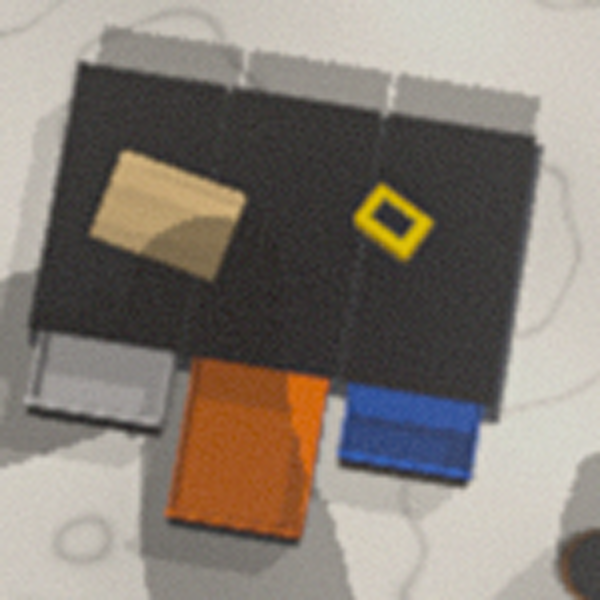

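View pics/scz.png

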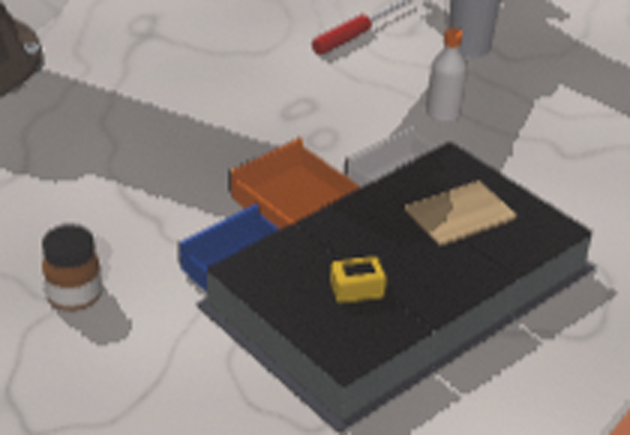

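```bash
python3 - <<'E'
from h import *
s=cams.snapshot("top")
for n,uv in dict(fl=(237.8,177.8),fr=(354,199.3),bl=(250,111),br=(365,132)).items(): print(n,ray(s,uv,.056).round(4))
f=s["frame"].astype(float)
hsv=cv2.cvtColor(s["frame"],cv2.COLOR_RGB2HSV)
def edge(mask,x0,x1):
    P=[]
    for x in range(x0,x1):
        ys=np.nonzero(mask[165:245,x])[0]
        P.append(ray(s,(x,165+ys.max()+.5),.05)[:2])
    P=np.array(P); vx,vy,a,b=cv2.fitLine(P.astype(np.float32),cv2.DIST_HUBER,0,.001,.001).ravel()
    return (vx,vy),(a,b),np.degrees(np.arctan2(vx,vy)) 
print(edge(cv2.inRange(hsv,(5,130,60),(16,255,255)),274,303))
print(edge(cv2.inRange(hsv,(105,110,50),(125,255,255)),317,346))
# jar, glue, spool
for n,uv,z in(("jar",(380,237),.075),("glue",(192,202),.12)): print(n,ray(s,uv,z))
print(cams.snapshot("scene")["frame"].shape)
E
```

```text
fl [0.6498 0.2043 0.056 ]
fr [ 0.5759 -0.1437  0.056 ]
bl [0.8553 0.1658 0.056 ]
br [ 0.7806 -0.184   0.056 ]
((np.float32(0.19122282), np.float32(0.98154664)), (np.float32(0.49867806), np.float32(0.056203574)), np.float32(11.024156))
((np.float32(0.1915419), np.float32(0.9814844)), (np.float32(0.5419045), np.float32(-0.0627348)), np.float32(11.04278))
jar [ 0.46216651 -0.21411414  0.075     ]
glue [0.57518317 0.31915089 0.12      ]
(400, 640, 3)
```

Lip edges fit at yaw ≈ -11.0°, deck edges at -10.6° to -12°. I'll use -11.2°. The rays give blue's lip about 52 mm in front of the deck (56 expected) and the spacings fit. Orange comes out about 64 mm out. Next I'll work out the shift to a point above the front of the orange tray.

```bash
cat >> h.py <<'E'
from scipy.spatial.transform import Rotation as Ro
YAW=-11.2
u=np.array([np.cos(np.radians(YAW)),np.sin(np.radians(YAW)),0]); v=np.array([-u[1],u[0],0])
OR=np.array([.4985,.0569,.05]); BL=np.array([.5398,-.0727,.05])  # lip top outer edge centres
def shift(goal,yaw=YAW):
    o=sensors.get_obs(); R=Ro.from_euler("xyz",o["orientation"],degrees=True)
    G=Ro.from_euler("xyz",[180,0,yaw],degrees=True)
    print("tcp",o["tool_pos"].round(4),o["orientation"].round(2),"F",o["force"].round(2),"t",o["clock"],"open",o["opening"])
    print("shift cm",(R.inv().apply(goal-o["tool_pos"])*100).round(2),"turn",(R.inv()*G).as_rotvec().round(3))
E
python3 - <<'E'
from h import *
g=OR-u*.0415; g[2]=.20; print(g); shift(g)
E
```

```text
[0.45779036 0.06496073 0.2       ]
tcp [0.2262 0.6358 0.2263] [179.98  -0.   -19.58] F [-0.63  0.42  0.03] t 0.35 open 0.08790315023754836
shift cm [40.95 46.02  2.66] turn [ 0.    -0.    -0.146]
```

Call:
move_arm(commands=[[0,3.8,4.3,0,0,0,-0.02],[0,7.6,8.6,0,0,0,-0.04],[0,11.5,12.9,0,0,0,-0.06],[0,15.3,17.2,0,0,0,-0.08],[0,19.2,21.5,0,0,0,-0.1],[0,23,25.8,0,0,0,-0.12],[0,26.8,30.1,0,0,0,-0.14],[0,30.6,34.4,0,0,0,-0.146]])

```text
clock: 1.35
tool_pos: [0.3996, 0.2076, 0.227]
orientation: [-179.9, -0.0, -11.2]
force: [1.6, 0.9, -0.1]
opening: 0.0135
```

```bash
python3 - <<'E'
from h import *
g=OR-u*.0415; g[2]=.10; shift(g)
E
```

```text
tcp [0.3996 0.2076 0.227 ] [-1.7994e+02 -3.0000e-02 -1.1160e+01] F [ 1.58  0.91 -0.07] t 1.35 open 0.013468215155876009
shift cm [ 8.46 12.88 12.69] turn [-0.001 -0.001  0.001]
```

Call:
move_arm(commands=[[0,2,3,0,0,0,0],[0,4,6,0,0,0,0],[0,6,9,2,0,0,0],[0,8,12,5,0,0,0],[0,8.4,12.8,8,0,0,0],[0,8.4,12.8,11,0,0,0],[0,8.4,12.8,12.7,0,0,0],[0,8.4,12.8,12.7,0,0,0]])

```text
clock: 2.35
tool_pos: [0.456, 0.0668, 0.0987]
orientation: [179.9, 0.1, -11.2]
force: [-0.1, 0.1, 0.3]
opening: 0.0004
```

```bash
python3 - <<'E'
from h import *
g=OR-u*.0415; g[2]=.024; shift(g)
s=cams.snapshot("top"); crop(s,230,95,150,150,4,"pics/topz1.png")
s=cams.snapshot("scene"); crop(s,200,90,240,160,3,"pics/sc1.png")
E
```

```text
tcp [0.456  0.0668 0.0987] [ 1.799e+02  1.100e-01 -1.123e+01] F [-0.08  0.08  0.25] t 2.35 open 0.00040169121845763097
shift cm [0.23 0.14 7.47] turn [ 0.002  0.002 -0.001]
```

View pics/sc1.png

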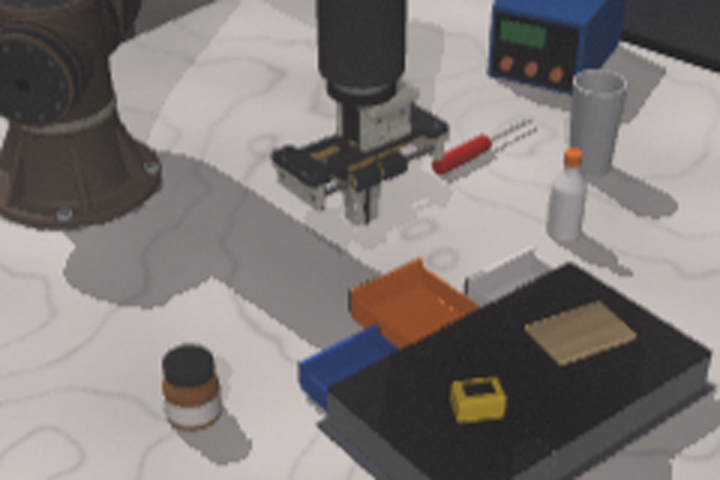

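View pics/topz1.png

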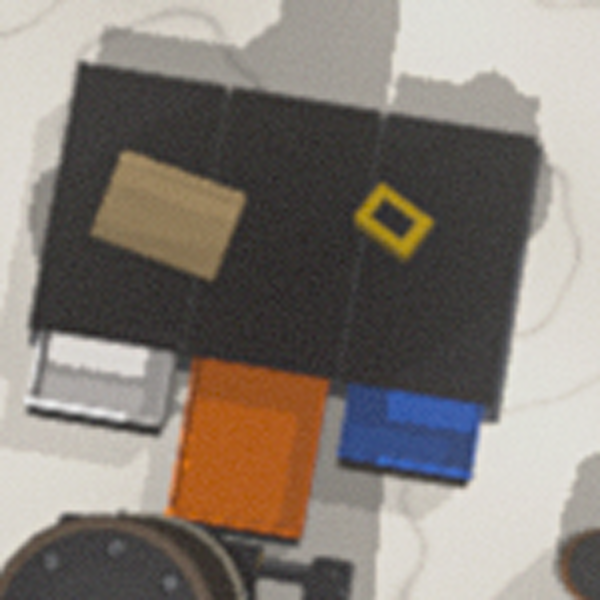

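Call:
move_arm(commands=[[0,0.1,0.1,2,0,0,0],[0,0.1,0.1,4,0,0,0],[0,0.1,0.1,6,0,0,0],[0,0.1,0.1,7.4,0,0,0],[0,0.6,0.1,7.4,0,0,0],[0,1.2,0.1,7.4,0,0,0],[0,1.6,0.1,7.4,0,0,0],[0,1.6,0.1,7.4,0,0,0]])

```text
clock: 3.45
tool_pos: [0.4729, 0.0633, 0.026]
orientation: [-180.0, -0.0, -11.2]
force: [-0.6, -0.4, -0.6]
opening: 0.0003
```

Call:
move_arm(commands=[[0,0.5,0,0,0,0,0],[0,1,0,0,0,0,0],[0,1.5,0,0,0,0,0],[0,2,0,0,0,0,0],[0,2.5,0,0,0,0,0],[0,3,0,0,0,0,0],[0,3.5,0,0,0,0,0],[0,4,0,0,0,0,0]])

```text
clock: 4.45
tool_pos: [0.5117, 0.0554, 0.0255]
orientation: [180.0, 0.0, -11.2]
force: [-2.0, 1.8, 1.4]
opening: 0.0005
```

```bash
python3 - <<'E'
from h import *
shift(BL+v*.1205-u*.0165-[0,0,.026])
s=cams.snapshot("scene"); crop(s,200,90,240,160,3,"pics/sc2.png")
s=cams.snapshot("wrist"); cv2.imwrite("pics/w2.png",s["frame"][:,:,::-1])
E
```

```text
tcp [0.5117 0.0554 0.0255] [ 1.800e+02  1.000e-02 -1.122e+01] F [-1.95  1.79  1.36] t 4.45 open 0.000517807430057494
shift cm [ 3.59 -0.03  0.15] turn [ 0.  0. -0.]
```

View pics/sc2.png

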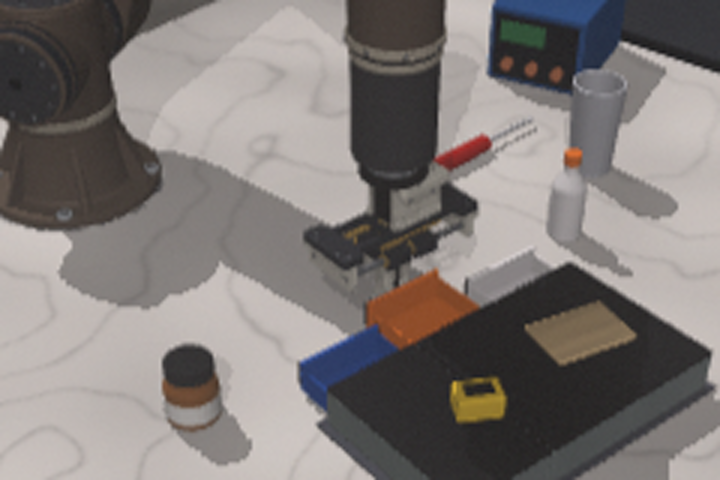

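View pics/w2.png

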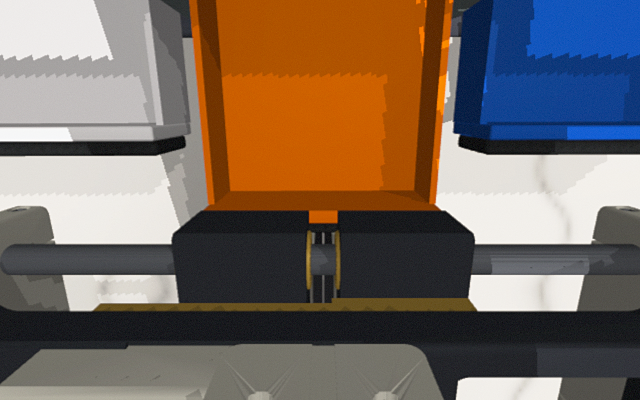

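The fingers are centred on the orange bumper and the tray has moved in, with its lip at row ~205 and the neighbours' lips at row ~130 in the wrist view. About 36 mm should remain.

Call:
move_arm(commands=[[0,0.5,0,0,0,0,0],[0,1,0,0,0,0,0],[0,1.5,0,0,0,0,0],[0,2,0,0,0,0,0],[0,2.4,0,0,0,0,0],[0,2.7,0,0,0,0,0],[0,3,0,0,0,0,0],[0,3.2,0,0,0,0,0]])

```text
clock: 5.55
tool_pos: [0.543, 0.0492, 0.0255]
orientation: [180.0, 0.0, -11.2]
force: [-1.4, 0.2, -1.4]
opening: 0.0003
```

Call:
move_arm(commands=[[0,0.1,0,0,0,0,0],[0,0.2,0,0,0,0,0],[0,0.3,0,0,0,0,0],[0,0.3,0,0,0,0,0],[0,0.4,0,0,0,0,0],[0,0.4,0,0,0,0,0],[0,0.4,0,0,0,0,0],[0,0.4,0,0,0,0,0]])

```text
clock: 6.55
tool_pos: [0.5468, 0.0485, 0.0256]
orientation: [180.0, -0.0, -11.2]
force: [-1.9, -0.4, -0.9]
opening: 0.0005
```

```bash
python3 - <<'E'
from h import *
shift(BL+v*.1205-u*.0165-[0,0,.026])
s=cams.snapshot("wrist"); cv2.imwrite("pics/w3.png",s["frame"][:,:,::-1])
E
```

```text
tcp [0.5468 0.0485 0.0256] [ 1.800e+02 -1.000e-02 -1.122e+01] F [-1.87 -0.37 -0.93] t 6.55 open 0.0005425601522935444
shift cm [ 0.01 -0.03  0.16] turn [ 0. -0. -0.]
```

View pics/w3.png

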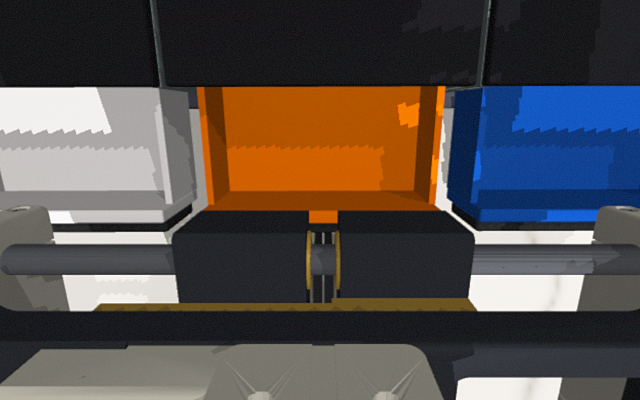

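The orange inner lip edge (row ~191) is nearly level with white and blue (~189). Force is still about 2 N, so it hasn't reached the stop. I'll push gently until it does.

Call:
move_arm(commands=[[0,0.1,0,0,0,0,0],[0,0.1,0,0,0,0,0],[0,0.2,0,0,0,0,0],[0,0.2,0,0,0,0,0],[0,0.3,0,0,0,0,0],[0,0.3,0,0,0,0,0],[0,0.4,0,0,0,0,0],[0,0.4,0,0,0,0,0]])

```text
clock: 7.6
tool_pos: [0.5474, 0.0482, 0.0256]
orientation: [179.9, 0.3, -11.2]
force: [-18.1, 10.2, 13.2]
opening: 0.0002
```

The stop is reached: force jumped to ~18 N and TCP x = 0.547, just where the blue-lip measurement predicts orange's home. Now I'll back off, rise, and look before crossing to blue.

Call:
move_arm(commands=[[0,-0.5,0,0,0,0,0],[0,-1.5,0,0,0,0,0],[0,-2.5,0,0,0,0,0],[0,-3,0,-1,0,0,0],[0,-3,0,-4,0,0,0],[0,-3,0,-7,0,0,0],[0,-3,0,-9,0,0,0],[0,-3,0,-9,0,0,0]])

```text
clock: 8.6
tool_pos: [0.5225, 0.0541, 0.118]
orientation: [-179.9, -0.2, -11.2]
force: [0.6, 1.1, -0.7]
opening: 0.0003
```

```bash
python3 - <<'E'
from h import *
g=BL+u*.031; g[2]=.10; shift(g)
s=cams.snapshot("wrist"); cv2.imwrite("pics/w4.png",s["frame"][:,:,::-1])
# lip-edge prediction in the wrist view
for nm,d in(("blue",0),("orange",.12),("white",.24)):
    print(nm,[proj(s,BL+v*(d+e)).round(1) for e in(-.052,.052)])
E
```

```text
tcp [0.5225 0.0541 0.118 ] [-179.86   -0.22  -11.2 ] F [ 0.55  1.08 -0.7 ] t 8.6 open 0.00026042575379113476
shift cm [ 7.25 12.1   1.8 ] turn [-0.002 -0.004  0.   ]
blue [array([574.4, 146.3]), array([422. , 146.2])]
orange [array([398.6, 146.2]), array([246.5, 146.1])]
white [array([223.2, 146. ]), array([ 71.5, 145.9])]
```

View pics/w4.png

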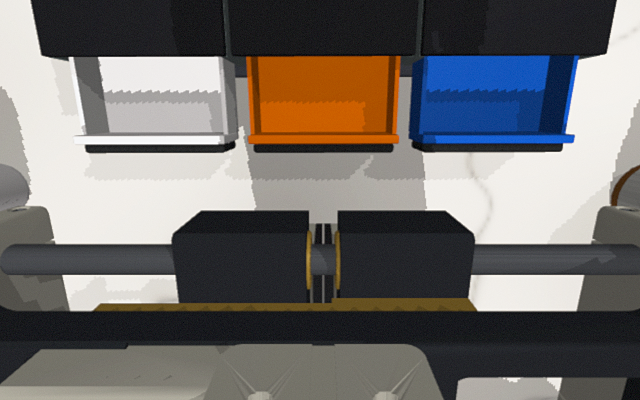

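All three lips now line up at row ~144 in the wrist view, matching the prediction to about 1 mm. So orange is home, and blue is centred near column 495. I'll go over the blue pocket and down into it.

Call:
move_arm(commands=[[0,1.5,2.5,0,0,0,0],[0,3,5,0,0,0,0],[0,4.5,7.5,0,0,0,0],[0,6,10,0,0,0,0],[0,7.1,11.9,0,0,0,0],[0,7.1,11.9,1,0,0,0],[0,7.1,11.9,2,0,0,0],[0,7.1,11.9,2,0,0,0]])

```text
clock: 9.65
tool_pos: [0.5666, -0.0765, 0.0941]
orientation: [180.0, 0.1, -11.2]
force: [-0.2, -0.4, 0.2]
opening: 0.0002
```

```bash
python3 - <<'E'
from h import *
g=BL+u*.031; g[2]=.024; shift(g)
s=cams.snapshot("wrist"); cv2.imwrite("pics/w5.png",s["frame"][:,:,::-1])
s=cams.snapshot("scene"); crop(s,200,90,240,160,3,"pics/sc5.png")
E
```

```text
tcp [ 0.5666 -0.0765  0.0941] [ 1.7995e+02  1.5000e-01 -1.1190e+01] F [-0.17 -0.44  0.17] t 9.65 open 0.00023420379745821187
shift cm [0.42 0.14 7.01] turn [0.001 0.003 0.   ]
```

View pics/w5.png

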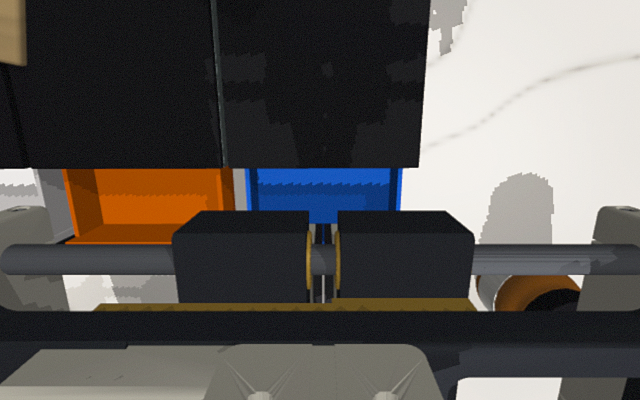

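View pics/sc5.png

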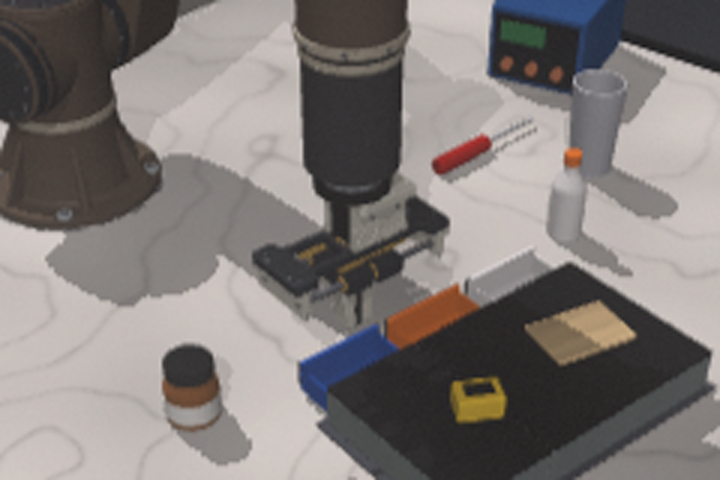

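The blue pocket is below the fingers: blue runs between columns 245 and 402, and the deck edge is at row 167. The jar, near (530,300), is well to the side. Descending with a small centring correction.

Call:
move_arm(commands=[[0,0.4,0.1,0.5,0,0,0],[0,0.4,0.1,1.5,0,0,0],[0,0.4,0.1,2.5,0,0,0],[0,0.4,0.1,3.5,0,0,0],[0,0.4,0.1,4.5,0,0,0],[0,0.4,0.1,5.5,0,0,0],[0,0.4,0.1,6.6,0,0,0],[0,0.4,0.1,6.8,0,0,0]])

```text
clock: 10.75
tool_pos: [0.5709, -0.0788, 0.0265]
orientation: [180.0, 0.1, -11.2]
force: [-0.9, 0.3, 0.2]
opening: 0.0007
```

```bash
python3 - <<'E'
from h import *
g=BL+u*.031; g[2]=.024; shift(g)
s=cams.snapshot("top"); crop(s,230,95,180,150,4,"pics/t6.png")
s=cams.snapshot("scene"); crop(s,200,90,240,160,3,"pics/sc6.png")
E
```

```text
tcp [ 0.5709 -0.0788  0.0265] [ 1.7997e+02  8.0000e-02 -1.1230e+01] F [-0.95  0.35  0.18] t 10.75 open 0.0006515131376040736
shift cm [-0.07  0.    0.25] turn [ 0.001  0.001 -0.   ]
```

View pics/sc6.png

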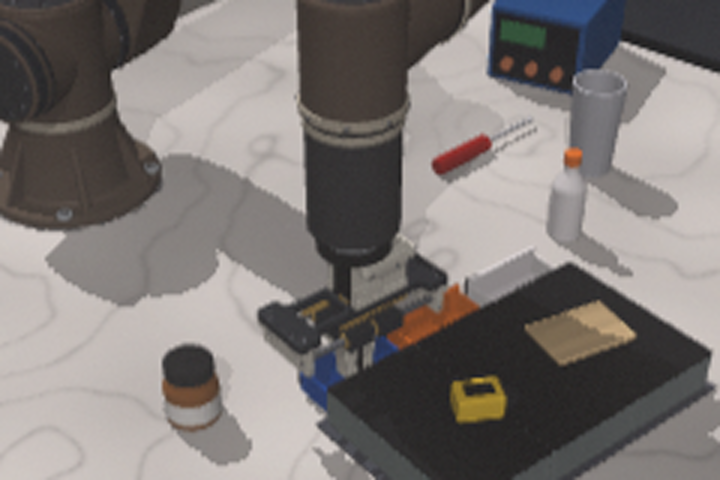

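Fingers are in the pocket without contact (forces under 1 N), 23 mm below the lip's top. Drawing out gently along -x.

Call:
move_arm(commands=[[0,-0.4,0,0,0,0,0],[0,-0.8,0,0,0,0,0],[0,-1.2,0,0,0,0,0],[0,-1.6,0,0,0,0,0],[0,-2.1,0,0,0,0,0],[0,-2.6,0,0,0,0,0],[0,-3.2,0,0,0,0,0],[0,-3.8,0,0,0,0,0]])

```text
clock: 11.85
tool_pos: [0.5341, -0.0712, 0.0277]
orientation: [-180.0, -0.0, -11.2]
force: [2.8, -1.1, 1.8]
opening: 0.0004
```

Call:
move_arm(commands=[[0,-0.6,0,0,0,0,0],[0,-1.2,0,0,0,0,0],[0,-1.8,0,0,0,0,0],[0,-2.4,0,0,0,0,0],[0,-3,0,0,0,0,0],[0,-3.6,0,0,0,0,0],[0,-4.1,0,0,0,0,0],[0,-4.5,0,0,0,0,0]])

```text
clock: 12.85
tool_pos: [0.4897, -0.0625, 0.0275]
orientation: [180.0, 0.0, -11.2]
force: [1.9, -0.7, 0.9]
opening: 0.0004
```

```bash
python3 - <<'E'
from h import *
g=BL+u*(.0155-.11); g[2]=.024; shift(g)
s=cams.snapshot("wrist"); cv2.imwrite("pics/w7.png",s["frame"][:,:,::-1])
s=cams.snapshot("scene"); crop(s,200,90,240,160,3,"pics/sc7.png")
E
```

```text
tcp [ 0.4897 -0.0625  0.0275] [ 1.800e+02  1.000e-02 -1.122e+01] F [ 1.89 -0.74  0.92] t 12.85 open 0.00038367468716080544
shift cm [-4.34  0.02  0.35] turn [ 0.  0. -0.]
```

View pics/w7.png

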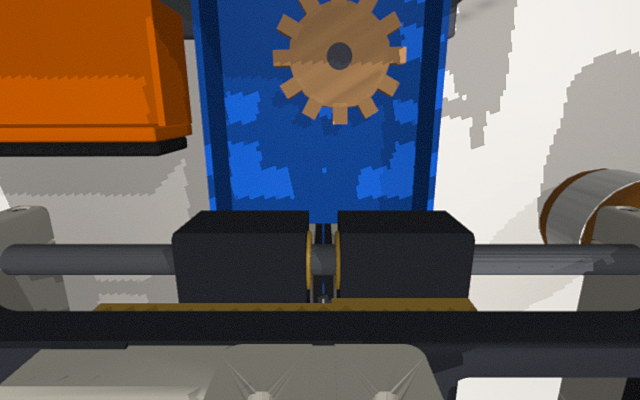

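View pics/sc7.png

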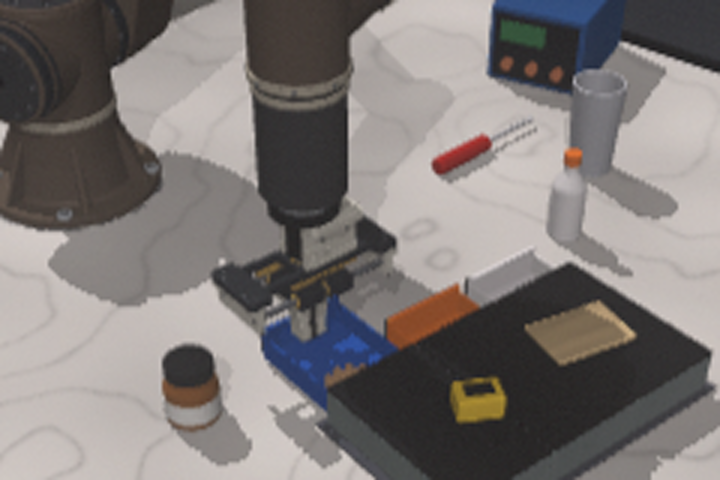

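The hook holds at about 2 N. The tray is about 67 mm out, with the gear lying flat at (340,55) in the wrist view. About 43 mm to go.

Call:
move_arm(commands=[[0,-0.5,0,0,0,0,0],[0,-1,0,0,0,0,0],[0,-1.6,0,0,0,0,0],[0,-2.2,0,0,0,0,0],[0,-2.8,0,0,0,0,0],[0,-3.3,0,0,0,0,0],[0,-3.7,0,0,0,0,0],[0,-4,0,0,0,0,0]])

```text
clock: 13.95
tool_pos: [0.4509, -0.0548, 0.0277]
orientation: [-180.0, -0.0, -11.2]
force: [10.5, -8.3, -7.4]
opening: 0.0001
```

Call:
move_arm(commands=[[0,-0.1,0,0,0,0,0],[0,-0.2,0,0,0,0,0],[0,-0.3,0,0,0,0,0],[0,-0.4,0,0,0,0,0],[0,-0.5,0,0,0,0,0],[0,-0.5,0,0,0,0,0],[0,-0.5,0,0,0,0,0],[0,-0.5,0,0,0,0,0]])

```text
clock: 14.95
tool_pos: [0.4511, -0.0536, 0.0286]
orientation: [-179.9, -0.5, -11.1]
force: [17.4, -12.7, -12.2]
opening: 0.0005
```

The force jumped to ~17 N with the TCP stopped at x = 0.451, mirroring how orange met its stop. Now I'll release forward, clear of the lip, and rise straight up.

Call:
move_arm(commands=[[0,0.3,0,0,0,0,0],[0,0.7,0,0,0,0,0],[0,1.1,0,0,0,0,0],[0,1.4,0,0,0,0,0],[0,1.4,0,0,0,0,0],[0,1.4,0,-2,0,0,0],[0,1.4,0,-5,0,0,0],[0,1.4,0,-9,0,0,0]])

```text
clock: 15.95
tool_pos: [0.4587, -0.0568, 0.1178]
orientation: [179.9, 0.1, -11.2]
force: [1.5, 0.0, -0.6]
opening: 0.0006
```

Call:
move_arm(commands=[[0,0,0,-3,0,0,0],[0,-1,-4,-6,0,0,0],[0,-1,-9,-8,0,0,0],[0,-1,-14,-8,0,0,0],[0,-1,-19,-8,0,0,0],[0,-1,-24,-8,0,0,0],[0,-1,-26,-8,0,0,0],[0,-1,-26,-8,0,0,0]])

```text
clock: 16.95
tool_pos: [0.5002, 0.2012, 0.197]
orientation: [180.0, 0.0, -11.1]
force: [-0.3, 0.0, 0.7]
opening: 0.0004
```

```bash
python3 - <<'E'
from h import *
o=sensors.get_obs(); print(o["tool_pos"],o["force"],o["clock"])
s=cams.snapshot("top"); crop(s,230,95,180,150,4,"pics/t8.png")
hsv=cv2.cvtColor(s["frame"],cv2.COLOR_RGB2HSV)
for n,lo,hi in(("orange",(5,130,60),(16,255,255)),("blue",(105,110,50),(125,255,255))):
    m=cv2.inRange(hsv,lo,hi); m[:, :265]=0;m[:,372:]=0;m[:165]=0;m[255:]=0
    c=max(cv2.findContours(m,0,2)[0],key=cv2.contourArea); b=cv2.boundingRect(c); print(n,b)
    P=np.array([ray(s,(x,165+np.nonzero(m[165:255,x])[0].max()+.5),.05)[:2] for x in range(b[0]+3,b[0]+b[2]-6)])
    d=P@u[:2]; print(n,"u of lip outer: median",np.median(d).round(4), "home ref",(BL@u).round(4)," out",((BL-[0,0,0])@u-np.median(d)).round(4))
s2=cams.snapshot("scene"); crop(s2,200,90,240,160,3,"pics/sc8.png")
w=cams.snapshot("wrist"); cv2.imwrite("pics/w8.png",w["frame"][:,:,::-1])
E
```

```text
[0.50018121 0.20119988 0.1969947 ] [-0.26816652  0.01476898  0.66248944] 16.95
orange (276, 184, 36, 25)
orange u of lip outer: median 0.5432 home ref 0.5436  out 0.0005
blue (309, 191, 42, 60)
blue u of lip outer: median 0.4344 home ref 0.5436  out 0.1092
```

View pics/t8.png

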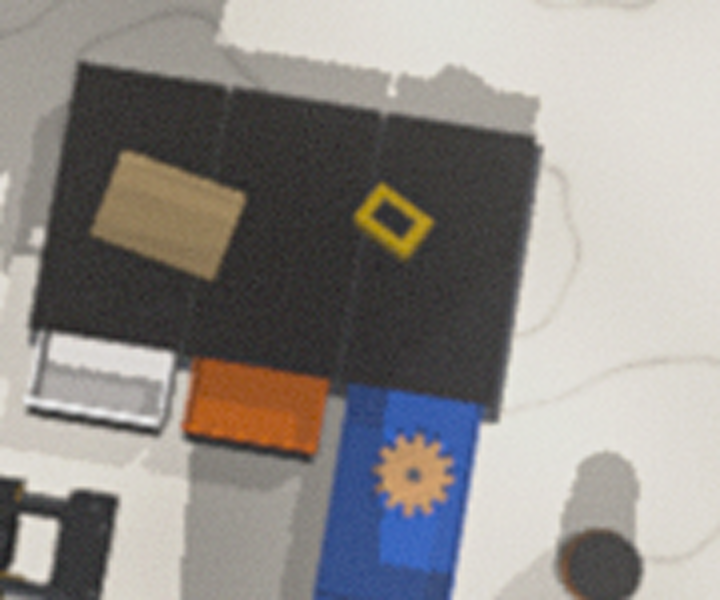

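View pics/sc8.png

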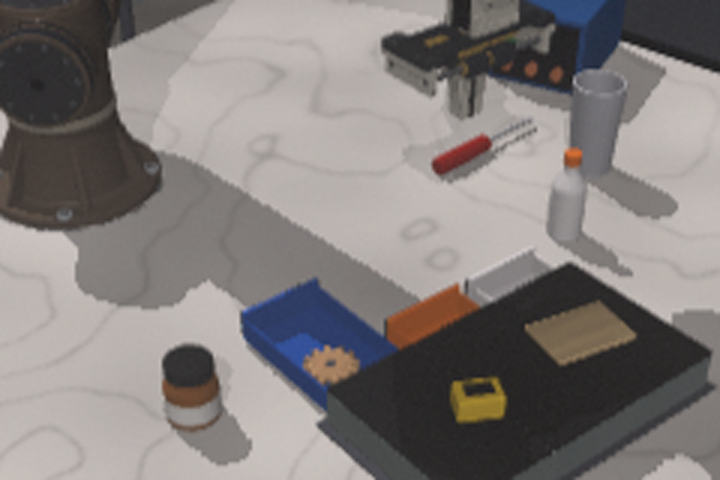

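Checks agree: orange is about 0.5 mm out and blue about 109 mm out. White is shut, the gear is flat in the blue tray, the bystanders are in place and the arm is clear. Handing in.

```bash
python3 - <<'E'
from plant import job
print(job.close_job())
E
```

```text
the job is handed in; nothing more can be done
None
```

I pushed the orange tray home with the shut fingers on its bumper. Then I hooked the shut fingers behind the blue lip and drew that tray straight out to its stop. The job was handed in at about 17 s of the 45 s; the hand-in gives no verdict.

**Last checks, top view:**
- **Orange tray:** about 0.5 mm out. Blue's shut position served as the zero.
- **Blue tray:** about 109 mm out of 110. The force rose to about 17 N in the pull direction when it met its stop.
- **White tray:** looks shut and unmoved.
- **Gear:** lying flat in the blue tray.
- **Bystanders:** the jar, glue, tumbler, screwdriver, tape measure and offcut looked unmoved in the last pictures. I did not look at the spool again after the start; the arm did not go near it.
- **Robot:** the arm was clear of everything, with forces under 1 N.

**Disagreements:**
- The finger position at the blue stop came out about 3.5 mm short of what the given sizes predict. The camera reading of 109 mm does not show this, so I put it down to small yaw and finger-width errors.
- The blue lip also measured about 52 mm in front of the deck, where 56 mm was expected.

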